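# Set the buffer feed valve two turns open and keep hold of it

### The arm

A 6-joint arm with a two-finger parallel gripper is mounted at the origin on a cart in front of the work surface, level with it; the furniture and walls round the work are solid. World frame = base frame: x ahead of the robot, y to its left, z up, the work surface at z = 0. Lengths are in m, angles in rad, forces in N, time in s.
With the tool pointing down it reaches from about 0.3 to 0.775 m from the base axis. Payload 14.6 kg.
Tool frame: the origin (TCP) lies on the centre line of the jaws, within the pads' length; the fingertips stand 17 mm ahead of it and the grasp point (between the pads) lies 2 mm behind it; z points along the fingers, y is the direction in which the jaws open and shut (so a half turn about z gives the same grasp; the last joint's range is limited). The gripper opens to 85 mm and grips with 20 to 120 N. Pads are 22 mm wide; open, the fingers measure 114 mm over their backs; the gripper's body (76 mm by 85 mm) begins 54 mm behind the grasp point. The pads swing forward as they close: fully open they stand 13 mm farther back than shut.
Start: joints at [1.249, 0.3, 1.521, -0, 1.321, -0.067], TCP at [0.139, 0.532, 0.223] pointing down, gripper open.
Joint ranges: [-3.03, 3.03], [-0.79, 2.21], [0.23, 2.52], [-1.04, 4.18], [0, 3.07], [-2.55, 2.55]. Speed limits (rad/s): [2.22, 2.22, 2.57, 3.14, 3.14, 3.14].

### API

Orientations are given as a unit quaternion [x, y, z, w].
In Python, from cell import * gives the robot as it stands.
- The arm moves only by the tool carry_out, never from a script. Its argument "steps" is text: rows parted by semicolons, each of 4 numbers parted by spaces: the shift along the world's x, y, z each as a share of 0.15 m, from -1 to 1, then the turn about the world's z as a share of 180 degrees, from -1 to 1. A call has 1 to 20 rows; each row shifts and turns the pose as measured when the row begins; what a row does not reach is not made up. A row lasts 1/10 s, in which the tool goes at most 50 mm and 8.59 degrees, less where a joint would pass 70% of its speed; a pose out of reach is approached as far as the arm can. A call with a number of a shift or a turn outside -1 to 1 is refused whole. A call with a gripper value outside its range is refused whole. "jaw" is the finger opening in mm, from 0 to 85.4, set as the call begins (left out, the last holds). The fingers move at their own pace and stop on an object; "force" is the grip in N (left out, the last holds). Time passes only in rows, so rows that do not move let the fingers close. It gives the time, the measured TCP pose, the force and the opening at its end, in the units of the state.
- sense(): the state, without advancing time (a new reading comes with each control period).
- read_camera(name): name is "scene" or "top"; returns a dict with "color" (480x640x3 uint8, blue, green, red), "z_map" (480x640 float32, m along the optical axis (not along the pixel's ray), 0 where there is no reading), "mtx" (3x3 intrinsics, pixels), "position" and "orientation" of the camera in the world. Camera axes: x right, y up, looking along -z (the intrinsics and any distortion apply to the point x, -y, -z); pixel columns grow to the right and rows downward; lengths in m; the calibration is good to about 2 mm. A picture is of the moment at which its call begins.
- hand_in(): hands the job in, once; it reports no verdict.
The state is a dict: "clock": time; "joint_pos": joint angles; "dq": joint speeds; "joint_efforts": joint torques, N m; "eef_pos": TCP position; "orientation": TCP orientation; "ft_force": force on the tool from outside, world axes, zero at the start; "torque": the same for the moment, N m; "grip_width": finger opening in m.
Only numpy, scipy, OpenCV 4.12 (cv2) and the standard library are available. Lean on these libraries where they do the work, as an engineer would, in place of code of your own. Each camera call takes 0.05 s, during which the arm holds its last target.

### The job

On the small bench manifold, first press the yellow vent plunger all the way down to its stop and let it spring back up. Then take the black crank grip of the blue valve wheel, close the valve fully (clockwise from above) to its stop, and back it off exactly two full turns. Finish with the gripper still holding the crank grip, wheel at rest, ready to trim the flow, and leave the bottle, beaker, blue box and timer around it where they are.

Things in the scene. Friction and masses are not known exactly. Their poses are not given: they have to be found in the camera images.
- manifold: grey valve manifold fixed to the worktop on a steel plate 100 (x) x 230 (y) x 8 mm; the block on it is 50 x 200 mm, top 48 mm up. Origin: centre of the plate's underside. Its -x side, with a small dial gauge, faces roughly to the robot. The valve axis is at (0, +50 mm), the plunger axis at (0, -70 mm), both vertical.
- wheel_center (a point): point on the vertical axis of the blue valve wheel, at rim height (78 mm above the worktop). The wheel has a rim of 45 mm radius made of 12 mm round bar, so it is 102 mm over all; nothing of it but the crank grip stands higher than 89 mm.
- valve_wheel (a joint): wheel angle, rad: 0 = fully closed, at the hard stop; grows as it opens, anticlockwise seen from above, to a stop at 18.85. Two turns open = 12.57. The crank grip stands at this angle, anticlockwise, from the manifold's +x, so at the stop it is straight out on the side away from the gauge. The wheel stays where left; turning takes about 0.1 N m (2 to 4 N at the grip).
- crank_grip: black upright round grip on the wheel, 18 mm diameter, 42 mm tall; it spins freely on its pin, so it can be held at constant orientation while carried round. Its axis runs on a circle of 42 mm radius about the wheel axis. Origin: centre of its underside, 87 mm above the worktop, just above the wheel; z up; its x, y axes mean nothing.
- plunger (a joint): how far the yellow vent plunger is pressed, in m: 0 = up, 0.010 = at its stop. A spring brings it back; about 2 N to start it moving, 7 N at the stop.
- plunger_top (a point): centre of the top face of the yellow mushroom head of the plunger, 30 mm diameter, 86 mm above the worktop while it is up.
- buffer_bottle: white bottle with blue cap, 48 mm diameter, 105 mm tall, a bystander; origin at the centre of its underside
- beaker: empty white beaker, 51 mm diameter, 52 mm tall, a bystander; origin at the centre of its underside
- slide_box: blue lidded box, 57 x 87 x 32 mm, a bystander; origin at the centre of its underside
- timer: white timer standing on edge, 21 x 62 x 54 mm, a bystander; origin at the centre of its underside

How it is judged:
By the outcome, as a careful person would: the job done as asked, in the order asked, and still so for the second after the job is handed in, while the arm keeps its last pose, push and grip.
It also fails if it takes over 72 s, if anything falls off the work surface, if the arm or the gripper's body presses on something with over 40 N, if the wrist force passes 120 N, or if a joint passes its speed limit or range.

## Working session

There is one attempt and no reset: what is moved stays moved. The work goes in short steps, Python scripts to look and compute and a tool call to move; the robot and the scene stay as the last step left them, time stands still between calls to the robot, and variables do not carry over. Pictures are saved under pics/ and viewed, and the job is handed in when it is done.

Besides the shell and the picture viewer there is one more tool, called after "Call:" by a JSON object that holds its "method" and its "body", one argument or row to a line. carry_out: Moves the arm, as the interface text tells. Its arguments: {"type":"object","properties":{"steps":{"type":"string"},"jaw":{"type":"number"},"force":{"type":"number"}},"required":["steps"]}

```bash
ls; mkdir -p pics
python3 - <<'E'
from cell import *
import cv2
s=sense();print(s)
for n in("scene","top"):
    c=read_camera(n);cv2.imwrite(f"pics/{n}0.png",c["color"]);print(n,c["mtx"],c["position"],c["orientation"])
    import numpy as np;np.savez(f"{n}0.npz",**{k:np.array(v) for k,v in c.items()})
E
```

```text
pics
{'clock': 0.0, 'joint_pos': array([ 1.24941561e+00,  3.00473924e-01,  1.52161511e+00, -9.71577262e-06,
        1.32070192e+00, -6.66391860e-02]), 'dq': array([-0.00156673,  0.00143714,  0.00071248, -0.00014146,  0.00064768,
        0.00201341]), 'joint_efforts': array([-2.20564666e-04, -5.43485463e+01, -3.61799061e+01, -4.89937656e-05,
        3.91477486e-03,  1.76240360e-05]), 'eef_pos': array([0.13854209, 0.53199961, 0.22270538]), 'orientation': array([ 1.27025432e-01,  9.91899279e-01, -5.88816186e-04, -1.10895382e-04]), 'ft_force': array([ 0.86509395,  0.18666828, -0.04048525]), 'torque': array([-0.04169423,  0.00354236, -0.05349228]), 'grip_width': 0.08529189420956332}
scene [[572.48042772   0.         316.09641623]
 [  0.         572.48042772 237.83050754]
 [  0.           0.           1.        ]] [-0.21129314 -0.80233605  0.68747727] [ 0.45960968 -0.19791264 -0.34434692  0.79436435]
top [[568.87963546   0.         314.00382138]
 [  0.         568.87963546 240.56890023]
 [  0.           0.           1.        ]] [ 0.30643843 -0.06542549  1.39620011] [ 0.05919785 -0.06907825 -0.69395271  0.71425027]
```

View pics/scene0.png

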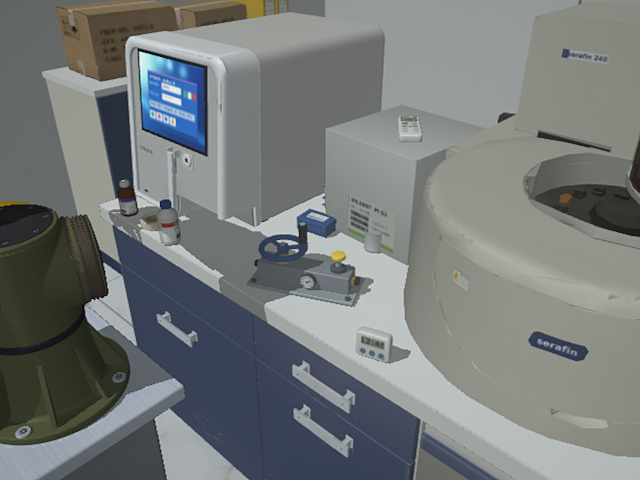

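View pics/top0.png

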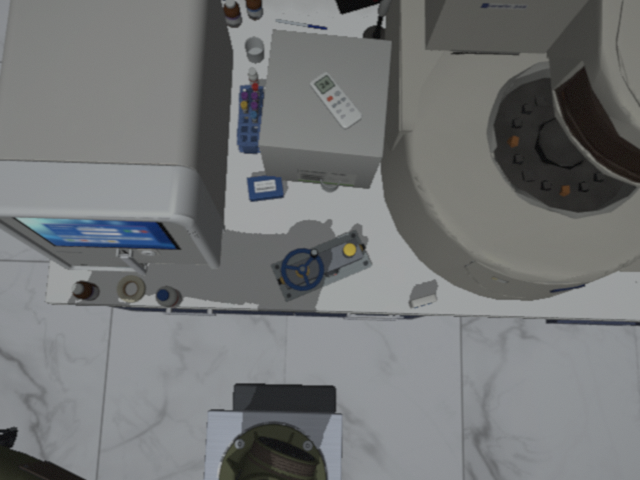

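```bash
cat > h.py <<'E'
import numpy as np,cv2
from scipy.spatial.transform import Rotation as R
def cloud(c):
    K=c["mtx"];z=c["z_map"];v,u=np.mgrid[0:480,0:640]
    p=np.stack([(u-K[0,2])/K[0,0]*z,-(v-K[1,2])/K[1,1]*z,-z],-1)
    P=p@R.from_quat(c["orientation"]).as_matrix().T+c["position"]
    P[z==0]=np.nan
    return P
E
python3 - <<'E'
from h import *
for n in("top","scene"):
    c=dict(np.load(n+"0.npz"));P=cloud(c);hsv=cv2.cvtColor(c["color"],cv2.COLOR_BGR2HSV)
    M=(P[...,0]>0.3)&(P[...,0]<0.75)&(abs(P[...,1])<0.25)
    t=M&(P[...,2]<0.01);print(n,"table z",np.median(P[...,2][t]))
    H,S,V=[hsv[...,i] for i in range(3)]
    y=M&(H>18)&(H<35)&(S>120)&(P[...,2]>0.07)
    print("yellow",y.sum(),P[y].mean(0),P[y].min(0),P[y].max(0))
    b=M&(H>100)&(H<125)&(S>100)&(P[...,2]>0.06)&(P[...,2]<0.095)
    q=P[b];print("blue",b.sum(),q.min(0),q.max(0),q.mean(0))
    A=np.c_[2*q[:,:2],np.ones(len(q))]
    g=M&(P[...,2]>0.10)&(P[...,2]<0.15)
    print("hi",g.sum());
    q=P[g];print(np.round(q[:30],3)) 
    m=M&(P[...,2]>0.04)&(P[...,2]<0.055)
    q=P[m][:,:2].astype(np.float32);print("block",len(q),cv2.minAreaRect(q))
    top=cv2.resize(c["color"][200:330,230:460] if n=="top" else c["color"][190:320,230:400],None,fx=3.4,fy=3.4,interpolation=2)
    cv2.imwrite(f"pics/{n}_zoom.png",top)
E
```

```text
top table z -0.0024379893416286436
yellow 113 [ 0.52925261 -0.16371098  0.08603154] [ 0.51510509 -0.17725155  0.07929027] [ 0.54394854 -0.1511261   0.0932911 ]
blue 590 [ 0.43082011 -0.10359642  0.071289  ] [ 0.52711124 -0.00538374  0.09199858] [ 0.4769212  -0.05337838  0.08310309]
hi 1463
[[0.747 0.141 0.15 ]
 [0.75  0.142 0.135]
 [0.743 0.142 0.147]
 [0.747 0.141 0.135]
 [0.744 0.141 0.137]
 [0.742 0.141 0.137]
 [0.748 0.141 0.121]
 [0.736 0.141 0.148]
 [0.741 0.141 0.134]
 [0.747 0.142 0.116]
 [0.734 0.141 0.145]
 [0.736 0.14  0.139]
 [0.744 0.142 0.116]
 [0.748 0.141 0.105]
 [0.732 0.141 0.145]
 [0.735 0.141 0.135]
 [0.741 0.141 0.118]
 [0.746 0.141 0.105]
 [0.73  0.141 0.144]
 [0.733 0.141 0.133]
 [0.737 0.14  0.122]
 [0.743 0.14  0.106]
 [0.727 0.141 0.144]
 [0.732 0.141 0.129]
 [0.737 0.141 0.116]
 [0.74  0.14  0.106]
 [0.725 0.141 0.142]
 [0.729 0.141 0.133]
 [0.734 0.141 0.117]
 [0.739 0.141 0.103]]
block 1499 ((0.5685808062553406, -0.0008929222822189331), (0.3610321879386902, 0.4981862008571625), 0.05838717892765999)
scene table z -0.13055201367421054
yellow 112 [ 0.5268764
[... 278 characters left out ...]
5  0.143 0.148]
 [0.736 0.144 0.149]
 [0.74  0.145 0.148]
 [0.741 0.142 0.149]
 [0.748 0.145 0.146]
 [0.747 0.141 0.147]
 [0.727 0.142 0.15 ]
 [0.731 0.142 0.149]
 [0.734 0.142 0.148]
 [0.739 0.143 0.146]
 [0.738 0.139 0.148]
 [0.744 0.141 0.145]
 [0.747 0.141 0.144]
 [0.718 0.143 0.15 ]
 [0.723 0.142 0.148]
 [0.727 0.142 0.147]
 [0.731 0.143 0.146]
 [0.735 0.143 0.145]
 [0.74  0.144 0.143]
 [0.742 0.143 0.143]
 [0.748 0.142 0.141]
 [0.712 0.14  0.15 ]
 [0.716 0.141 0.148]
 [0.718 0.139 0.148]
 [0.729 0.148 0.142]
 [0.726 0.141 0.145]
 [0.729 0.14  0.144]
 [0.733 0.141 0.143]]
block 2255 ((0.5508922934532166, 0.015968620777130127), (0.4407886564731598, 0.3708757162094116), 84.50296020507812)
```

View pics/top_zoom.png

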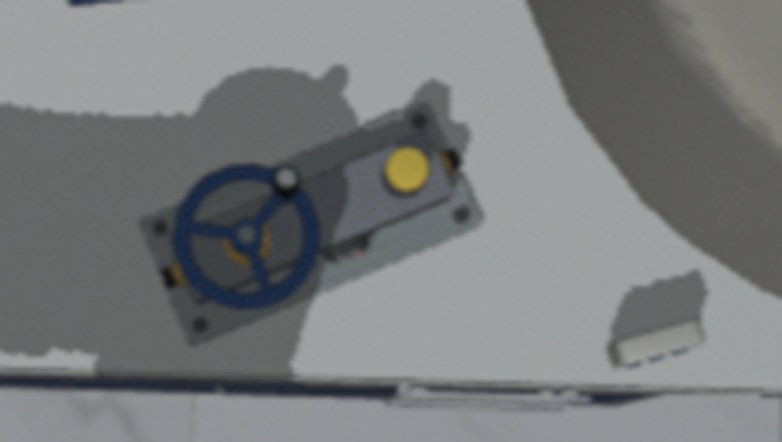

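View pics/scene_zoom.png

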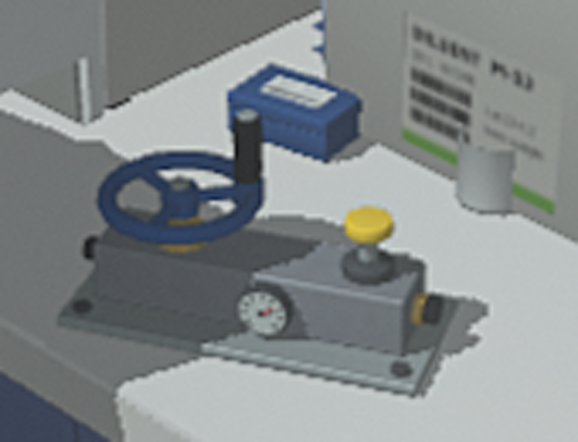

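Run:
```python
from h import *
def proj(c,X):
    p=(np.asarray(X)-c["position"])@R.from_quat(c["orientation"]).as_matrix()
    K=c["mtx"];return np.array([K[0,2]+K[0,0]*p[...,0]/-p[...,2],K[1,2]+K[1,1]*-p[...,1]/-p[...,2]]).T
def ray(c,u,v,z):
    K=c["mtx"];d=R.from_quat(c["orientation"]).apply([(u-K[0,2])/K[0,0],-(v-K[1,2])/K[1,1],-1]);return c["position"]+d*(z-c["position"][2])/d[2]
T=dict(np.load("top0.npz"));S=dict(np.load("scene0.npz"))
for c,n in((T,"top"),(S,"scene")):
    hsv=cv2.cvtColor(c["color"],cv2.COLOR_BGR2HSV)
    roi=np.zeros((480,640),np.uint8);
    if n=="top": roi[225:310,260:380]=1
    else: roi[225:310,240:370]=1
    m=cv2.inRange(hsv,(18,120,60),(35,255,255))*roi
    P=cloud(c); m=((m>0)&(P[...,2]>0.075)).astype(np.uint8)
    v,u=np.nonzero(m);print(n,"yel px",u.mean(),v.mean(),ray(c,u.mean(),v.mean(),0.086))
    b=cv2.inRange(hsv,(100,100,30),(125,255,255))*roi;b=((b>0)&(P[...,2]>0.062)).astype(np.uint8)
    cs=max(cv2.findContours(b,cv2.RETR_EXTERNAL,cv2.CHAIN_APPROX_NONE)[0],key=len)
    W=np.array([ray(c,x,y,0.078)[:2] for x,y in cs[:,0]]).astype(np.float32)
    print("wheel ell",cv2.fitEllipse(W))
print("hub top", ray(T,230+247/3.4,200+235/3.4,0.085))
print("grip top cam",ray(T,314.4,252.4,0.129), "scene",ray(S,230+247/3.4,190+117/3.4,0.129))
cor=[(420,103),(140,217),(193,346),(484,215)]
q=np.array([ray(T,230+a/3.4,200+b/3.4,0.008)[:2] for a,b in cor]).astype(np.float32);print(q,cv2.minAreaRect(q),q.mean(0))
# heights
P=cloud(T)
for x in np.arange(0.26,0.72,0.04):
    r=[]
    for y in np.arange(0.56,-0.44,-0.05):
        m=(abs(P[...,0]-x)<0.02)&(abs(P[...,1]-y)<0.025);r.append("%4.0f"%(1000*np.nanmax(P[...,2][m])) if m.any() else "  --")
    print("%.2f"%x,*r)
```

```text
top yel px 349.46086956521737 249.29565217391306 [ 0.52914415 -0.16392319  0.086     ]
wheel ell ((0.4780125021934509, -0.055347803980112076), (0.09234974533319473, 0.09392829239368439), 177.7020263671875)
scene yel px 337.91150442477874 255.65486725663717 [ 0.5266981 -0.1673933  0.086    ]
wheel ell ((0.4796808660030365, -0.05404917523264885), (0.09306635707616806, 0.10111002624034882), 153.57972717285156)
hub top [ 0.47938797 -0.05598898  0.085     ]
grip top cam [ 0.51235046 -0.08163381  0.129     ] scene [ 0.51586146 -0.08035897  0.129     ]
[[ 0.59072256 -0.1791639 ]
 [ 0.5003737   0.02233188]
 [ 0.40847823 -0.01931583]
 [ 0.5092329  -0.22687519]] ((0.5042217373847961, -0.10107360780239105), (0.10085741430521011, 0.23072147369384766), 25.89312744140625) [ 0.50220186 -0.10075576]
0.26 -720 -724 -727 -726 -726 -721 -724 -721 -721 -720 -715 -723 -722 -720 -726 -726 -724 -724 -725 -726
0.30 -724 -726 -724 -724 -723 -720 -724 -725 -723 -724 -721 -727 -725 -724 -718 -725 -726 -721 -726 -722
0.34 -721 -723 -722 -721 -727 -724 -726 -725 -718 -725 -724 -722 -724 -727 -726 -724 -726 -726 
[... 254 characters left out ...]
    8    6  108    7    7   87   91   91   51   11    8    6    7  196
0.50    5  382  425  424  424  423  428  424  422  217    9   89   94  136   90   87   13    8  210  277
0.54   --  378  430  430  430  431  430  431  429    7    7    9   89  130   92   93   11   80  276  278
0.58   --   --  430  430  431  430  430  431  429    8    8    9    7   11   14   51    8  267  277  279
0.62   --  424  430  430  429  429  429  431  429    5    9    7    7   10    7    6    8  277  281  280
0.66   --  425  426  425  427  427  425  427  425    8   40   39    6   11    6    7  169  278  279  283
0.70   --  424  427  425  426  425  426  426  426   37  253  256  254  257  257  256  255  281  280  282
```

Call:
{"method": "carry_out", "body": {
  "steps": "0.15 -0.27 0 0;0.15 -0.27 0 0;0.15 -0.27 0 0;0.15 -0.27 0 0;0.15 -0.27 0 0;0.15 -0.27 0 0;0.15 -0.27 0 0;0.15 -0.27 0 0;0.15 -0.27 0 0;0.15 -0.27 0 0;0.15 -0.27 0 0;0.15 -0.27 0 0;0.15 -0.27 0 0;0.15 -0.27 0 0;0 0 0 0",
  "jaw": 0,
  "force": 40
}}

```text
clock: 1.6
eef_pos: [0.4577, -0.0609, 0.2191]
orientation: [0.125, 0.992, -0.002, -0.001]
ft_force: [0.3, 0.4, 0.2]
grip_width: 0.0002
```

Call:
{"method": "carry_out", "body": {
  "steps": "0.15 -0.23 0 0;0.15 -0.23 -0.1 0;0.16 -0.23 -0.2 0;0 0 -0.2 0;0 0 0 0;0 0 0 0"
}}

```text
clock: 2.2
eef_pos: [0.5271, -0.1661, 0.1428]
orientation: [0.126, 0.992, -0.002, -0.001]
ft_force: [0.4, 0.3, -0.1]
grip_width: 0.0003
```

Call:
{"method": "carry_out", "body": {
  "steps": "0.01 0.01 -0.15 0;0 0 -0.1 0;0 0 0 0"
}}

```text
clock: 2.5
eef_pos: [0.5297, -0.163, 0.1089]
orientation: [0.125, 0.992, -0.002, 0.002]
ft_force: [-0.2, 0.6, -0.0]
grip_width: 0.0002
```

Run:
```python
from cell import *
from h import *
print(sense()["eef_pos"],sense()["ft_force"])
c=read_camera("scene");cv2.imwrite("pics/s1.png",cv2.resize(c["color"][150:320,230:430],None,fx=3.4,fy=3.4,interpolation=2))
```

```text
[ 0.52973152 -0.16297077  0.1089181 ] [-0.15137817  0.64307183 -0.02081852]
```

View pics/s1.png

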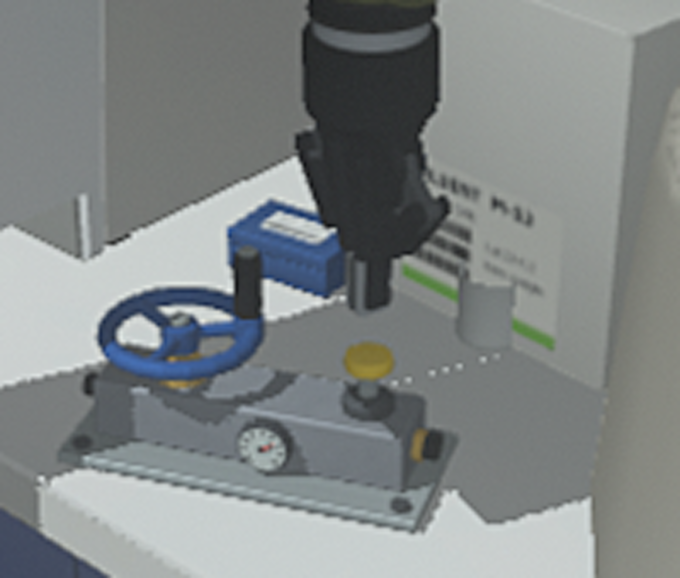

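Run:
```python
from cell import *
from h import *
for n in("scene","top"):
    c=read_camera(n);P=cloud(c)
    m=(abs(P[...,0]-.53)<.05)&(abs(P[...,1]+.163)<.05)&(P[...,2]>.095)&(P[...,2]<.25)
    q=P[m];print(n,len(q))
    for z in np.arange(.095,.2,.01):
        k=q[(q[:,2]>=z)&(q[:,2]<z+.01)]
        if len(k):print("%.3f"%z,len(k),k.min(0).round(3),k.max(0).round(3),k.mean(0).round(3))
    if n=="top": cv2.imwrite("pics/t1.png",cv2.resize(c["color"][180:330,230:430],None,fx=3.4,fy=3.4,interpolation=2))
    else:
        v,u=np.nonzero(m);print(u.min(),u.max(),v.min(),v.max(), P[245:252,330:350:4].round(3)[:, :])
print(sense())
```

```text
scene 1370
0.115 17 [ 0.519 -0.173  0.119] [ 0.539 -0.156  0.125] [ 0.527 -0.167  0.122]
0.125 57 [ 0.517 -0.179  0.125] [ 0.535 -0.154  0.135] [ 0.524 -0.169  0.13 ]
0.135 56 [ 0.518 -0.179  0.135] [ 0.535 -0.154  0.145] [ 0.524 -0.169  0.14 ]
0.145 64 [ 0.518 -0.18   0.145] [ 0.536 -0.153  0.155] [ 0.524 -0.17   0.149]
0.155 44 [ 0.516 -0.176  0.155] [ 0.541 -0.139  0.165] [ 0.521 -0.163  0.16 ]
0.165 128 [ 0.511 -0.201  0.165] [ 0.541 -0.128  0.175] [ 0.523 -0.167  0.171]
0.175 114 [ 0.508 -0.209  0.175] [ 0.535 -0.119  0.185] [ 0.52 -0.17  0.18]
0.185 155 [ 0.506 -0.213  0.185] [ 0.539 -0.115  0.195] [ 0.52  -0.167  0.19 ]
0.195 141 [ 0.504 -0.213  0.195] [ 0.54  -0.114  0.205] [ 0.518 -0.166  0.2  ]
320 358 183 241 [[[ 0.657 -0.03  -0.001]
  [ 0.663 -0.038 -0.001]
  [ 0.668 -0.046  0.001]
  [ 0.676 -0.051 -0.001]
  [ 0.68  -0.06   0.001]]

 [[ 0.653 -0.034 -0.001]
  [ 0.659 -0.041 -0.001]
  [ 0.665 -0.048 -0.   ]
  [ 0.671 -0.055 -0.   ]
  [ 0.676 -0.064  0.001]]

 [[ 0.647 -0.039  0.002]
  [ 0.657 -0.042 -0.002]
  [ 0.662 -0.05  -0.001]
  [ 0.667 -0.059  0.001]
  [ 0.675 -0.065
[... 625 characters left out ...]
  0.198] [ 0.535 -0.122  0.205] [ 0.512 -0.188  0.201]
{'clock': 2.65, 'joint_pos': array([-0.36330766,  0.425514  ,  1.62865678, -0.004348  ,  1.0805331 ,
       -1.68189599]), 'dq': array([-0.00503636,  0.0020888 , -0.0015151 , -0.00059134, -0.00505516,
        0.00059082]), 'joint_efforts': array([ 1.61702461e-01, -5.68839347e+01, -3.17395055e+01, -2.75288374e-03,
       -2.05251906e-02,  5.96867205e-03]), 'eef_pos': array([ 0.53056495, -0.1635938 ,  0.11058197]), 'orientation': array([ 0.12476004,  0.9921791 , -0.00267701,  0.00289642]), 'ft_force': array([-0.41706222, -0.44176179,  0.78505909]), 'torque': array([0.01292736, 0.04101787, 0.01479027]), 'grip_width': 0.00022427826942759182}
```

Call:
{"method": "carry_out", "body": {
  "steps": "0 0 -0.05 0;0 0 0 0"
}}

```text
clock: 2.85
eef_pos: [0.5311, -0.1637, 0.1042]
orientation: [0.125, 0.992, -0.003, 0.004]
ft_force: [0.9, 0.1, 0.2]
grip_width: 0.0
```

Call:
{"method": "carry_out", "body": {
  "steps": "0 0 -0.03 0;0 0 0 0"
}}

```text
clock: 3.05
eef_pos: [0.5312, -0.1638, 0.0998]
orientation: [0.125, 0.992, -0.003, 0.004]
ft_force: [0.3, 1.1, -0.2]
grip_width: 0.0003
```

Run:
```python
from cell import *
from h import *
print(sense()["eef_pos"],sense()["ft_force"])
c=read_camera("scene");cv2.imwrite("pics/s2.png",cv2.resize(c["color"][150:320,230:430],None,fx=3.4,fy=3.4,interpolation=2))
```

```text
[ 0.53124792 -0.16384361  0.09981023] [ 0.29760891  1.06256009 -0.16221644]
```

View pics/s2.png

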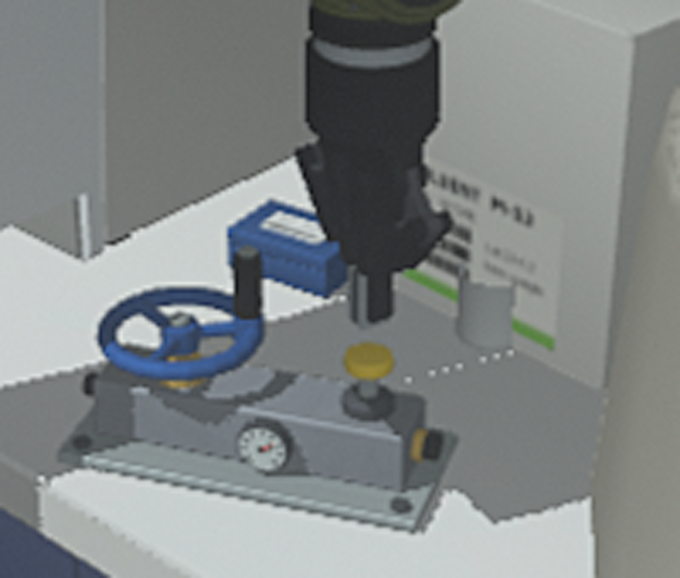

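Call:
{"method": "carry_out", "body": {
  "steps": "0 0 -0.05 0;0 0 -0.03 0;0 0 0 0"
}}

```text
clock: 3.4
eef_pos: [0.5314, -0.1639, 0.0872]
orientation: [0.125, 0.992, -0.003, 0.005]
ft_force: [-0.1, 0.1, 1.1]
grip_width: -0.0001
```

Call:
{"method": "carry_out", "body": {
  "steps": "0 0 -0.02 0;0 0 0 0"
}}

```text
clock: 3.6
eef_pos: [0.5313, -0.1639, 0.0837]
orientation: [0.125, 0.992, -0.003, 0.004]
ft_force: [-0.4, 0.2, 0.7]
grip_width: -0.0001
```

Call:
{"method": "carry_out", "body": {
  "steps": "0 0 -0.02 0;0 0 0 0"
}}

```text
clock: 3.8
eef_pos: [0.5314, -0.1639, 0.0805]
orientation: [0.125, 0.992, -0.003, 0.005]
ft_force: [-0.4, 0.2, -1.5]
grip_width: 0.0
```

Call:
{"method": "carry_out", "body": {
  "steps": "0 0 -0.02 0;0 0 0 0"
}}

```text
clock: 4.0
eef_pos: [0.5317, -0.164, 0.0776]
orientation: [0.125, 0.992, -0.003, 0.005]
ft_force: [-1.6, 0.7, 1.7]
grip_width: 0.0002
```

Call:
{"method": "carry_out", "body": {
  "steps": "0 0 -0.02 0;0 0 0 0"
}}

```text
clock: 4.2
eef_pos: [0.5318, -0.1641, 0.0748]
orientation: [0.125, 0.992, -0.003, 0.005]
ft_force: [-1.8, -0.3, 2.5]
grip_width: -0.0
```

Run:
```python
from cell import *
from h import *
print(sense()["eef_pos"],sense()["ft_force"])
c=read_camera("scene");cv2.imwrite("pics/s3.png",cv2.resize(c["color"][150:320,230:430],None,fx=3.4,fy=3.4,interpolation=2))
```

```text
[ 0.53182799 -0.16411406  0.07480722] [-1.76698829 -0.34134574  2.49113463]
```

View pics/s3.png

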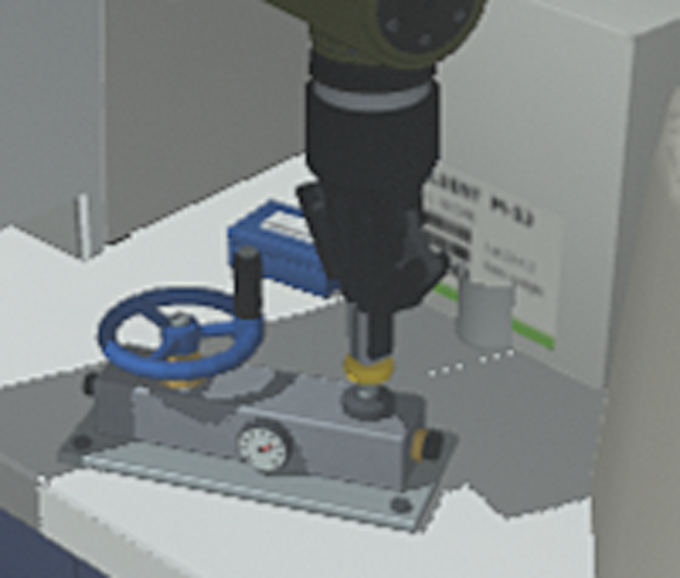

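Call:
{"method": "carry_out", "body": {
  "steps": "0 0 -0.02 0;0 0 -0.01 0"
}}

```text
clock: 4.45
eef_pos: [0.5319, -0.1641, 0.0707]
orientation: [0.125, 0.992, -0.003, 0.005]
ft_force: [-2.6, 0.9, 6.3]
grip_width: -0.0002
```

Call:
{"method": "carry_out", "body": {
  "steps": "0 0 -0.02 0;0 0 -0.01 0"
}}

```text
clock: 4.65
eef_pos: [0.5321, -0.1642, 0.0677]
orientation: [0.125, 0.992, -0.003, 0.006]
ft_force: [-13.3, 4.5, 33.1]
grip_width: -0.0002
```

Call:
{"method": "carry_out", "body": {
  "steps": "0 0 -0.02 0;0 0 0 0"
}}

```text
clock: 4.85
eef_pos: [0.5322, -0.1642, 0.0687]
orientation: [0.125, 0.992, -0.004, 0.006]
ft_force: [-5.1, 1.8, 6.0]
grip_width: 0.0004
```

Call:
{"method": "carry_out", "body": {
  "steps": "0 0 0.05 0;0 0 0.1 0;0 0 0.25 0;0 0 0.25 0;0 0 0.2 0;0 0 0 0"
}}

```text
clock: 5.45
eef_pos: [0.5311, -0.1638, 0.1996]
orientation: [0.125, 0.992, -0.003, 0.005]
ft_force: [-0.5, 0.5, -0.3]
grip_width: 0.0
```

Run:
```python
from cell import *
from h import *
print(sense()["eef_pos"],sense()["ft_force"])
c=read_camera("scene");cv2.imwrite("pics/s4.png",cv2.resize(c["color"][150:320,230:430],None,fx=3.4,fy=3.4,interpolation=2))
P=cloud(c);hsv=cv2.cvtColor(c["color"],cv2.COLOR_BGR2HSV)
y=cv2.inRange(hsv,(18,120,60),(35,255,255))>0
y&=(abs(P[...,0]-.53)<.04)&(abs(P[...,1]+.165)<.04)&(P[...,2]>.06)
print(y.sum(),P[y].mean(0),np.percentile(P[y][:,2],90))
```

```text
[ 0.53110325 -0.16383074  0.19956469] [-0.46770545  0.45917115 -0.28000238]
108 [ 0.52622368 -0.16764623  0.08592564] 0.08853170709900449
```

View pics/s4.png

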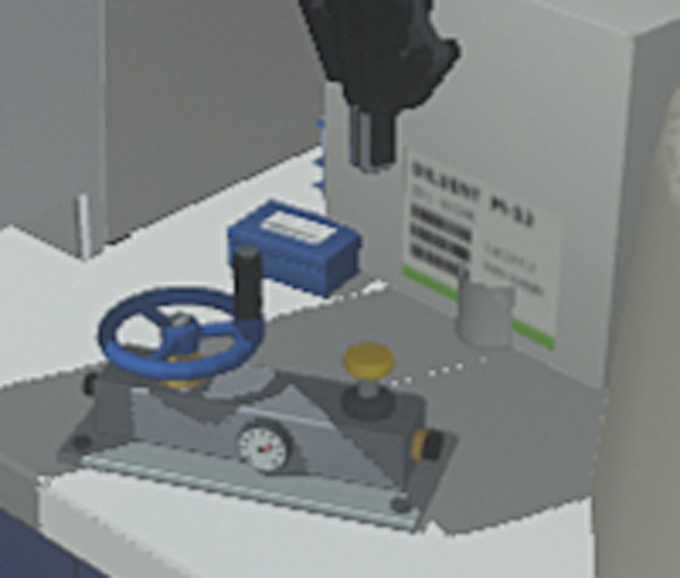

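Call:
{"method": "carry_out", "body": {
  "steps": "-0.06 0.29 0 0;-0.06 0.28 0 0;0 0 -0.15 0;0 0 -0.05 0;0 0 0 0",
  "jaw": 50
}}

```text
clock: 6.0
eef_pos: [0.5098, -0.0754, 0.1612]
orientation: [0.125, 0.992, -0.003, 0.0]
ft_force: [0.3, 0.1, -0.5]
grip_width: 0.0503
```

Run:
```python
from cell import *
from h import *
print(sense()["eef_pos"],sense()["ft_force"])
c=read_camera("scene");cv2.imwrite("pics/s5.png",cv2.resize(c["color"][150:320,230:430],None,fx=3.4,fy=3.4,interpolation=2))
P=cloud(c)
m=(abs(P[...,0]-.51)<.05)&(abs(P[...,1]+.08)<.06)&(P[...,2]>.095)&(P[...,2]<.25)
q=P[m]
for z in np.arange(.095,.24,.01):
        k=q[(q[:,2]>=z)&(q[:,2]<z+.01)]
        if len(k):print("%.3f"%z,len(k),k.min(0).round(3),k.max(0).round(3),k.mean(0).round(3))
```

```text
[ 0.5098128  -0.07539807  0.16121614] [ 0.28143394  0.06222405 -0.49032078]
0.095 38 [ 0.505 -0.091  0.095] [ 0.522 -0.077  0.105] [ 0.511 -0.085  0.1  ]
0.105 36 [ 0.506 -0.09   0.105] [ 0.522 -0.076  0.114] [ 0.512 -0.085  0.11 ]
0.115 43 [ 0.505 -0.092  0.115] [ 0.524 -0.077  0.125] [ 0.512 -0.085  0.12 ]
0.125 42 [ 0.507 -0.091  0.125] [ 0.52  -0.073  0.134] [ 0.513 -0.082  0.13 ]
0.135 1 [ 0.507 -0.082  0.136] [ 0.507 -0.082  0.136] [ 0.507 -0.082  0.136]
0.165 6 [ 0.502 -0.108  0.172] [ 0.525 -0.049  0.175] [ 0.516 -0.07   0.174]
0.175 86 [ 0.492 -0.113  0.175] [ 0.531 -0.045  0.185] [ 0.508 -0.077  0.18 ]
0.185 103 [ 0.492 -0.117  0.185] [ 0.527 -0.044  0.195] [ 0.507 -0.083  0.19 ]
0.195 114 [ 0.492 -0.118  0.195] [ 0.529 -0.04   0.205] [ 0.507 -0.08   0.2  ]
0.205 95 [ 0.491 -0.118  0.205] [ 0.528 -0.037  0.215] [ 0.508 -0.074  0.209]
0.215 118 [ 0.484 -0.133  0.215] [ 0.526 -0.022  0.225] [ 0.506 -0.074  0.221]
0.225 152 [ 0.483 -0.136  0.225] [ 0.528 -0.02   0.235] [ 0.501 -0.093  0.23 ]
0.235 153 [ 0.483 -0.138  0.235] [ 0.517 -0.021  0.245] [ 0.498 -0.093  0.24 ]
```

View pics/s5.png

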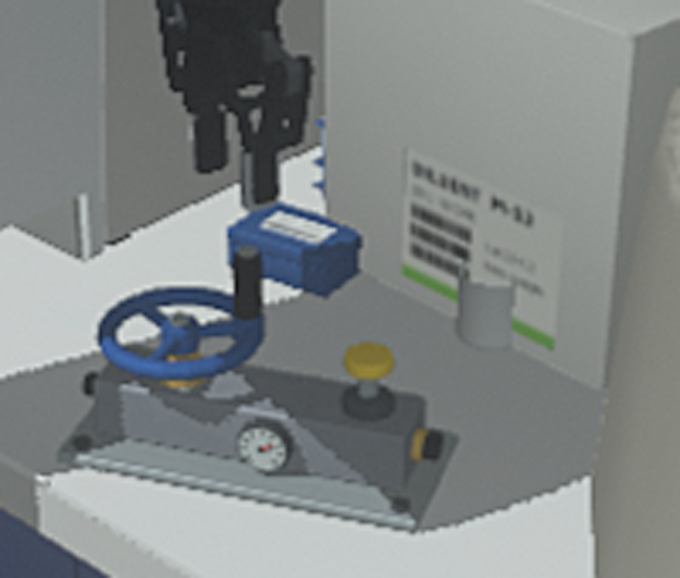

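Call:
{"method": "carry_out", "body": {
  "steps": "0.035 -0.035 -0.1 0;0 0 -0.15 0;0 0 -0.15 0;0 0 -0.09 0;0 0 0 0"
}}

```text
clock: 6.55
eef_pos: [0.517, -0.0844, 0.0878]
orientation: [0.128, 0.992, -0.003, 0.002]
ft_force: [1.1, -0.2, 0.2]
grip_width: 0.0502
```

Run:
```python
from cell import *
from h import *
print(sense()["eef_pos"],sense()["ft_force"])
c=read_camera("scene");cv2.imwrite("pics/s6.png",cv2.resize(c["color"][150:320,230:430],None,fx=3.4,fy=3.4,interpolation=2))
```

```text
[ 0.51702375 -0.08444231  0.08782491] [ 1.12538533 -0.22618104  0.22018953]
```

View pics/s6.png

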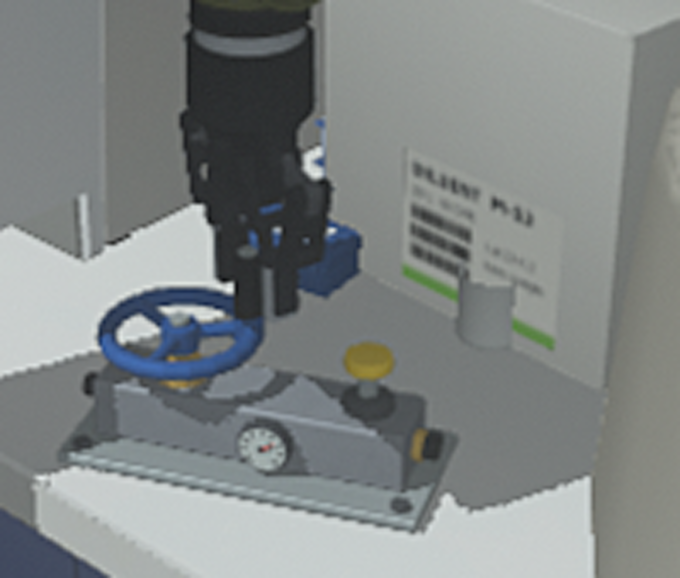

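Call:
{"method": "carry_out", "body": {
  "steps": "0 0.01 -0.015 0;0 0 0 0;0 0 0 0;0 0 0 0;0 0 0 0",
  "jaw": 5,
  "force": 40
}}

```text
clock: 7.1
eef_pos: [0.5184, -0.0833, 0.0888]
orientation: [0.128, 0.992, -0.003, 0.004]
ft_force: [2.2, -0.8, -6.2]
grip_width: 0.0164
```

Call:
{"method": "carry_out", "body": {
  "steps": "-0.05 -0.05 0 0;-0.06 -0.035 0 0;-0.07 -0.02 0 0;-0.07 0 0 0"
}}

```text
clock: 7.5
eef_pos: [0.4799, -0.0976, 0.0888]
orientation: [0.127, 0.992, -0.001, 0.004]
ft_force: [5.2, 14.0, -6.4]
grip_width: 0.017
```

Run:
```python
from cell import *
from h import *
s=sense();print(s["eef_pos"],s["ft_force"],s["torque"],s["clock"])
for n in("scene","top"):
    c=read_camera(n);cv2.imwrite(f"pics/{n}7.png",cv2.resize(c["color"][150:320,230:430] if n=="scene" else c["color"][200:330,230:400],None,fx=3.4,fy=3.4,interpolation=2))
s=sense();print(s["eef_pos"],s["ft_force"],s["torque"],s["clock"])
```

```text
[ 0.47994565 -0.09757709  0.0887517 ] [ 5.22831483 13.97959768 -6.39902098] [ 2.24373938 -0.94942684 -0.03998524] 7.5
[ 0.47915743 -0.09728861  0.08875607] [-0.54072011  8.75731645 -5.57637797] [ 1.30230765  0.16103861 -0.00415184] 7.6
```

View pics/scene7.png

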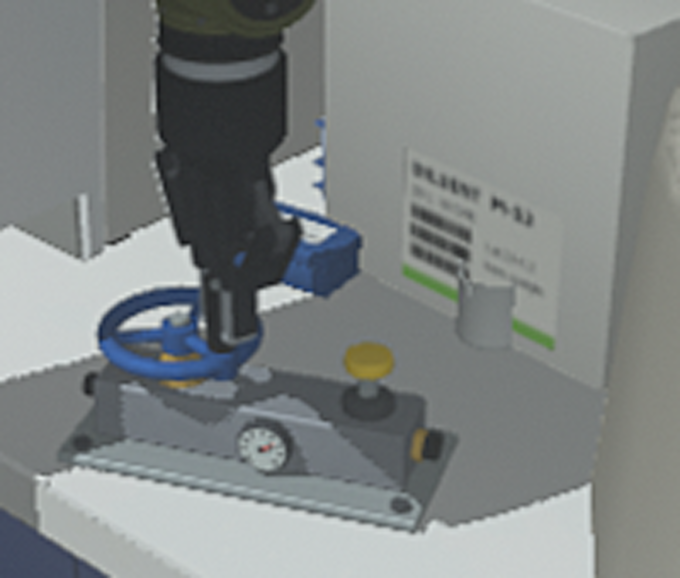

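View pics/top7.png

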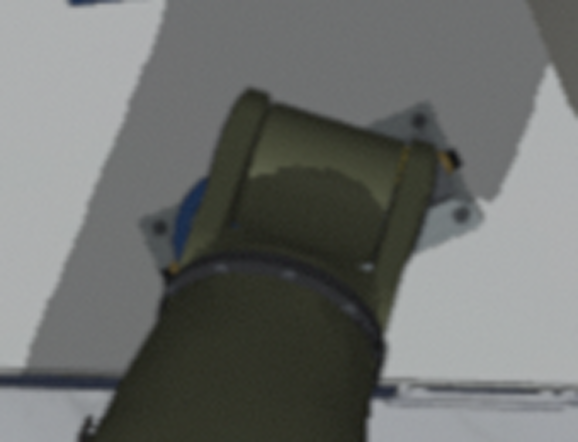

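```bash
cat > arc.py <<'E'
import sys
from cell import *
from h import *
def run(cx,cy,step,n):
    s=sense();p=s["eef_pos"];a=np.arctan2(p[1]-cy,p[0]-cx);r=np.hypot(p[1]-cy,p[0]-cx)
    open("pts.txt","a").write("%.5f %.5f %.5f %.2f\n"%(p[0],p[1],p[2],s["clock"]))
    print("pos",p.round(4),"ft",s["ft_force"].round(1),"ang",np.degrees(a).round(1),"r",r.round(4),"jaw",s["grip_width"])
    th=a+np.radians(step)*np.arange(n+1);X=0.28*np.c_[np.cos(th),np.sin(th)]
    print(";".join("%.3f %.3f 0 0"%tuple(d) for d in np.diff(X,axis=0)),"-> end",np.degrees(th[-1]).round(0))
run(*map(float,sys.argv[1:4]),int(sys.argv[4]))
E
python3 arc.py 0.486 -0.056 -18 7
```

```text
pos [ 0.4792 -0.0973  0.0888] ft [-0.5  8.8 -5.6] ang -99.4 r 0.0419 jaw 0.01677000258792258
-0.083 0.028 0 0;-0.071 0.052 0 0;-0.051 0.071 0 0;-0.026 0.084 0 0;0.001 0.088 0 0;0.028 0.083 0 0;0.052 0.071 0 0 -> end -225.0
```

Call:
{"method": "carry_out", "body": {
  "steps": "-0.083 0.028 0 0;-0.071 0.052 0 0;-0.051 0.071 0 0;-0.026 0.084 0 0"
}}

```text
clock: 8.0
eef_pos: [0.4449, -0.062, 0.0889]
orientation: [0.129, 0.992, -0.0, 0.008]
ft_force: [17.4, -1.2, -16.8]
grip_width: 0.0167
```

```bash
python3 arc.py 0.486 -0.056 -18 7
```

```text
pos [ 0.4449 -0.062   0.0889] ft [ 17.4  -1.2 -16.8] ang -171.6 r 0.0416 jaw 0.01671199086288651
0.001 0.088 0 0;0.028 0.083 0 0;0.052 0.070 0 0;0.071 0.051 0 0;0.084 0.026 0 0;0.088 -0.001 0 0;0.083 -0.028 0 0 -> end -298.0
```

Call:
{"method": "carry_out", "body": {
  "steps": "0.001 0.088 -0.005 0;0.028 0.083 -0.005 0;0.052 0.070 0 0;0.071 0.051 0 0;0.084 0.026 0 0;0.088 -0.001 0 0"
}}

```text
clock: 8.6
eef_pos: [0.4938, -0.0141, 0.0887]
orientation: [0.128, 0.992, -0.002, 0.008]
ft_force: [-6.0, -13.2, -0.2]
grip_width: 0.0167
```

```bash
python3 arc.py 0.486 -0.056 -18 7
```

```text
pos [ 0.4938 -0.0141  0.0887] ft [ -6.  -13.2  -0.2] ang 79.5 r 0.0427 jaw 0.016710578754038967
0.083 -0.029 0 0;0.069 -0.053 0 0;0.050 -0.072 0 0;0.025 -0.084 0 0;-0.002 -0.088 0 0;-0.029 -0.083 0 0;-0.053 -0.069 0 0 -> end -47.0
```

Call:
{"method": "carry_out", "body": {
  "steps": "0.083 -0.029 0 0;0.069 -0.053 0 0;0.050 -0.072 0 0"
}}

```text
clock: 8.9
eef_pos: [0.525, -0.0374, 0.0886]
orientation: [0.127, 0.992, -0.003, 0.005]
ft_force: [-15.1, -3.6, 6.6]
grip_width: 0.0167
```

Call:
{"method": "carry_out", "body": {
  "steps": "0.012 -0.045 0 0;0.006 -0.045 0 0"
}}

```text
clock: 9.1
eef_pos: [0.5278, -0.0412, 0.0888]
orientation: [0.129, 0.992, 0.006, 0.002]
ft_force: [2.5, 69.1, 7.0]
grip_width: 0.0171
```

```bash
python3 arc.py 0.486 -0.056 -18 20
```

```text
pos [ 0.5278 -0.0412  0.0888] ft [ 2.5 69.1  7. ] ang 19.4 r 0.0444 jaw 0.01706328298120496
0.016 -0.086 0 0;-0.012 -0.087 0 0;-0.038 -0.079 0 0;-0.060 -0.063 0 0;-0.077 -0.042 0 0;-0.086 -0.016 0 0;-0.087 0.012 0 0;-0.079 0.038 0 0;-0.063 0.060 0 0;-0.042 0.077 0 0;-0.016 0.086 0 0;0.012 0.087 0 0;0.038 0.079 0 0;0.060 0.063 0 0;0.077 0.042 0 0;0.086 0.016 0 0;0.087 -0.012 0 0;0.079 -0.038 0 0;0.063 -0.060 0 0;0.042 -0.077 0 0 -> end -341.0
```

Call:
{"method": "carry_out", "body": {
  "steps": "0 0 0 0;0 0 0 0"
}}

```text
clock: 9.3
eef_pos: [0.5281, -0.0383, 0.0889]
orientation: [0.127, 0.992, 0.008, 0.0]
ft_force: [-10.1, -7.6, 2.3]
grip_width: 0.0163
```

Run:
```python
from cell import *
from h import *
from scipy.optimize import least_squares
s=sense();p=s["eef_pos"];print(p,s["ft_force"],s["torque"],s["orientation"])
q=np.loadtxt("pts.txt")[:3,:2];q=np.r_[q,[[.4938,-.0141],[.525,-.0374]]]
f=least_squares(lambda c:np.hypot(*(q-c).T)-.042,[.486,-.056]).x;print(f,np.hypot(*(q-f).T))
print(np.degrees(np.arctan2(p[1]-f[1],p[0]-f[0])))
c=read_camera("scene");cv2.imwrite("pics/s8.png",cv2.resize(c["color"][150:320,230:430],None,fx=3.4,fy=3.4,interpolation=2))
```

```text
[ 0.52805094 -0.03827578  0.0888778 ] [-10.05182029  -7.59284582   2.27729802] [-1.7300966   1.74150052  0.12115072] [1.27355313e-01 9.91826186e-01 7.83735973e-03 1.29715699e-04]
[ 0.48671996 -0.05560686] [0.04236316 0.04233164 0.04213763 0.04210637 0.04238928]
22.7494909182396
```

View pics/s8.png

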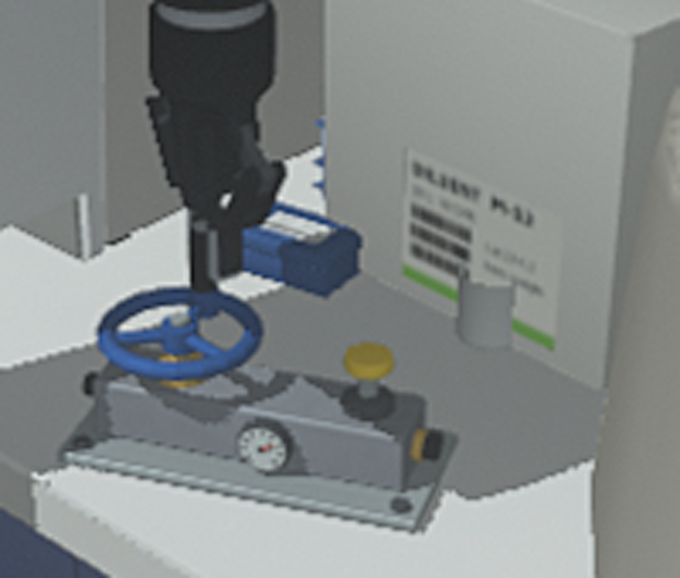

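Call:
{"method": "carry_out", "body": {
  "steps": "0.005 -0.015 0 0;0.005 -0.015 0 0"
}}

```text
clock: 9.55
eef_pos: [0.5283, -0.0396, 0.0887]
orientation: [0.127, 0.992, 0.01, -0.003]
ft_force: [-12.3, 24.6, 9.0]
grip_width: 0.0165
```

Call:
{"method": "carry_out", "body": {
  "steps": "0.005 -0.015 0 0"
}}

```text
clock: 9.65
eef_pos: [0.5283, -0.0395, 0.0887]
orientation: [0.127, 0.992, 0.012, -0.005]
ft_force: [-11.9, 20.5, 8.4]
grip_width: 0.0163
```

Call:
{"method": "carry_out", "body": {
  "steps": "0.005 -0.015 0 0"
}}

```text
clock: 9.75
eef_pos: [0.5282, -0.0394, 0.0886]
orientation: [0.127, 0.992, 0.014, -0.007]
ft_force: [-12.2, 19.4, 7.4]
grip_width: 0.0168
```

```bash
python3 - <<'E'
from cell import *
from h import *
c=read_camera("scene");np.savez("stop.npz",**{k:np.array(v) for k,v in c.items()})
E
rm pts.txt; python3 arc.py 0.4885 -0.056 18 7
```

```text
pos [ 0.5281 -0.0394  0.0886] ft [-11.3  18.7   8.4] ang 22.7 r 0.043 jaw 0.01634235928745871
-0.046 0.075 0 0;-0.067 0.057 0 0;-0.081 0.033 0 0;-0.087 0.007 0 0;-0.085 -0.021 0 0;-0.075 -0.046 0 0;-0.057 -0.067 0 0 -> end 149.0
```

Call:
{"method": "carry_out", "body": {
  "steps": "-0.046 0.075 0 0;-0.067 0.057 0 0;-0.081 0.033 0 0;-0.087 0.007 0 0"
}}

```text
clock: 10.2
eef_pos: [0.487, -0.0138, 0.0889]
orientation: [0.126, 0.992, 0.012, -0.006]
ft_force: [3.8, -10.4, -6.5]
grip_width: 0.0168
```

```bash
python3 arc.py 0.4870 -0.056 18 7
```

```text
pos [ 0.487  -0.0138  0.0889] ft [  3.8 -10.4  -6.5] ang 89.9 r 0.0422 jaw 0.016841758197300605
-0.087 -0.014 0 0;-0.078 -0.040 0 0;-0.062 -0.062 0 0;-0.040 -0.078 0 0;-0.014 -0.087 0 0;0.014 -0.087 0 0;0.040 -0.078 0 0 -> end 216.0
```

Call:
{"method": "carry_out", "body": {
  "steps": "-0.087 -0.014 0 0;-0.078 -0.040 0 0;-0.062 -0.062 0 0;-0.040 -0.078 0 0;-0.014 -0.087 0 0;0.014 -0.087 0 0"
}}

```text
clock: 10.8
eef_pos: [0.4497, -0.0697, 0.0889]
orientation: [0.125, 0.992, 0.011, 0.0]
ft_force: [8.7, 6.2, -7.5]
grip_width: 0.0167
```

```bash
python3 arc.py 0.4870 -0.056 18 10
```

```text
pos [ 0.4497 -0.0697  0.0889] ft [ 8.7  6.2 -7.5] ang -159.8 r 0.0398 jaw 0.016701756429997744
0.043 -0.076 0 0;0.064 -0.060 0 0;0.080 -0.037 0 0;0.087 -0.010 0 0;0.086 0.017 0 0;0.076 0.043 0 0;0.060 0.064 0 0;0.037 0.080 0 0;0.010 0.087 0 0;-0.017 0.086 0 0 -> end 20.0
```

Call:
{"method": "carry_out", "body": {
  "steps": "0.043 -0.076 0 0;0.064 -0.060 0 0;0.080 -0.037 0 0;0.087 -0.010 0 0;0.086 0.017 0 0;0.076 0.043 0 0;0.060 0.064 0 0"
}}

```text
clock: 11.5
eef_pos: [0.5254, -0.0789, 0.0886]
orientation: [0.127, 0.992, 0.013, -0.005]
ft_force: [-17.3, 7.1, 7.9]
grip_width: 0.0163
```

```bash
python3 arc.py 0.489 -0.056 18 10
```

```text
pos [ 0.5254 -0.0789  0.0886] ft [-17.3   7.1   7.9] ang -32.1 r 0.043 jaw 0.016311233952916067
0.034 0.081 0 0;0.008 0.087 0 0;-0.020 0.085 0 0;-0.045 0.075 0 0;-0.066 0.058 0 0;-0.081 0.034 0 0;-0.087 0.008 0 0;-0.085 -0.020 0 0;-0.075 -0.045 0 0;-0.058 -0.066 0 0 -> end 148.0
```

Call:
{"method": "carry_out", "body": {
  "steps": "0.034 0.081 0 0;0.008 0.087 0 0;-0.020 0.085 0 0;-0.045 0.075 0 0;-0.066 0.058 0 0;-0.081 0.034 0 0;-0.087 0.008 0 0"
}}

```text
clock: 12.2
eef_pos: [0.4888, -0.0139, 0.0889]
orientation: [0.126, 0.992, 0.01, -0.006]
ft_force: [3.9, -4.2, -5.3]
grip_width: 0.0162
```

```bash
python3 arc.py 0.489 -0.056 18 10
```

```text
pos [ 0.4888 -0.0139  0.0889] ft [ 3.9 -4.2 -5.3] ang 90.3 r 0.0421 jaw 0.016234317001436835
-0.086 -0.014 0 0;-0.078 -0.040 0 0;-0.062 -0.062 0 0;-0.039 -0.078 0 0;-0.013 -0.087 0 0;0.014 -0.086 0 0;0.040 -0.078 0 0;0.062 -0.062 0 0;0.078 -0.039 0 0;0.087 -0.013 0 0 -> end 270.0
```

Past one turn; second turn continues.

Call:
{"method": "carry_out", "body": {
  "steps": "-0.086 -0.014 0 0;-0.078 -0.040 0 0;-0.062 -0.062 0 0;-0.039 -0.078 0 0;-0.013 -0.087 0 0;0.014 -0.086 0 0;0.040 -0.078 0 0"
}}

```text
clock: 12.9
eef_pos: [0.4559, -0.0819, 0.0889]
orientation: [0.125, 0.992, 0.012, -0.003]
ft_force: [14.0, 15.8, -10.5]
grip_width: 0.0168
```

```bash
python3 arc.py 0.489 -0.056 18 10
```

```text
pos [ 0.4559 -0.0819  0.0889] ft [ 14.   15.8 -10.5] ang -142.0 r 0.0421 jaw 0.016840639020155486
0.064 -0.060 0 0;0.079 -0.037 0 0;0.087 -0.011 0 0;0.086 0.017 0 0;0.077 0.043 0 0;0.060 0.064 0 0;0.037 0.079 0 0;0.011 0.087 0 0;-0.017 0.086 0 0;-0.043 0.077 0 0 -> end 38.0
```

Call:
{"method": "carry_out", "body": {
  "steps": "0.064 -0.060 0 0;0.079 -0.037 0 0;0.087 -0.011 0 0;0.086 0.017 0 0;0.077 0.043 0 0;0.060 0.064 0 0;0.037 0.079 0 0"
}}

```text
clock: 13.6
eef_pos: [0.5296, -0.0691, 0.0887]
orientation: [0.128, 0.992, 0.015, -0.008]
ft_force: [-8.2, -0.3, 2.4]
grip_width: 0.0167
```

```bash
python3 arc.py 0.489 -0.056 8 6
python3 - <<'E'
import numpy as np
from scipy.optimize import least_squares
q=np.loadtxt("pts.txt")[:,:2];print(q)
f=least_squares(lambda c:np.hypot(*(q-c[:2]).T)-.042,[.486,-.056]).x;print(f,np.hypot(*(q-f).T),np.degrees(np.arctan2(*(q-f).T[::-1])))
E
```

```text
pos [ 0.5296 -0.0691  0.0887] ft [-8.2 -0.3  2.4] ang -17.8 r 0.0427 jaw 0.016740598864715003
0.009 0.038 0 0;0.004 0.039 0 0;-0.001 0.039 0 0;-0.007 0.038 0 0;-0.012 0.037 0 0;-0.017 0.035 0 0 -> end 30.0
[[ 0.52815 -0.03942]
 [ 0.48704 -0.01383]
 [ 0.44969 -0.06972]
 [ 0.52542 -0.07887]
 [ 0.48881 -0.01395]
 [ 0.45586 -0.08192]
 [ 0.5296  -0.06906]]
[ 0.48956563 -0.0561285 ] [0.04204673 0.04237383 0.04212831 0.04245836 0.04218526 0.04244138
 0.04207107] [  23.41443964   93.4170497  -161.17845579  -32.38590097   91.02634072
 -142.57682688  -17.90097606]
```

Call:
{"method": "carry_out", "body": {
  "steps": "0.009 0.038 0 0;0.004 0.039 0 0;-0.001 0.039 0 0;-0.007 0.038 0 0;-0.01 0.03 0 0;0 0 0 0;0 0 0 0"
}}

```text
clock: 14.3
eef_pos: [0.5287, -0.041, 0.0888]
orientation: [0.127, 0.992, 0.014, -0.008]
ft_force: [0.3, -3.1, -1.8]
grip_width: 0.0166
```

```bash
python3 arc.py 0.48957 -0.0561 2 2;  python3 - <<'E'
from cell import *
from h import *
c=read_camera("scene");np.savez("end1.npz",**{k:np.array(v) for k,v in c.items()})
s=dict(np.load("stop.npz"))
a=s["color"][215:275,255:320];b=c["color"][215:275,255:320]
d=cv2.absdiff(a,b)*3
cv2.imwrite("pics/cmp.png",np.vstack([np.hstack([cv2.resize(i,None,fx=6,fy=4.5,interpolation=2) for i in(a,b)]),np.hstack([cv2.resize(d,None,fx=6,fy=4.5,interpolation=2)]*2)]))
E
```

```text
pos [ 0.5287 -0.041   0.0888] ft [ 0.3 -3.1 -1.8] ang 21.2 r 0.0419 jaw 0.016629443637556206
-0.004 0.009 0 0;-0.004 0.009 0 0 -> end 25.0
```

View pics/cmp.png

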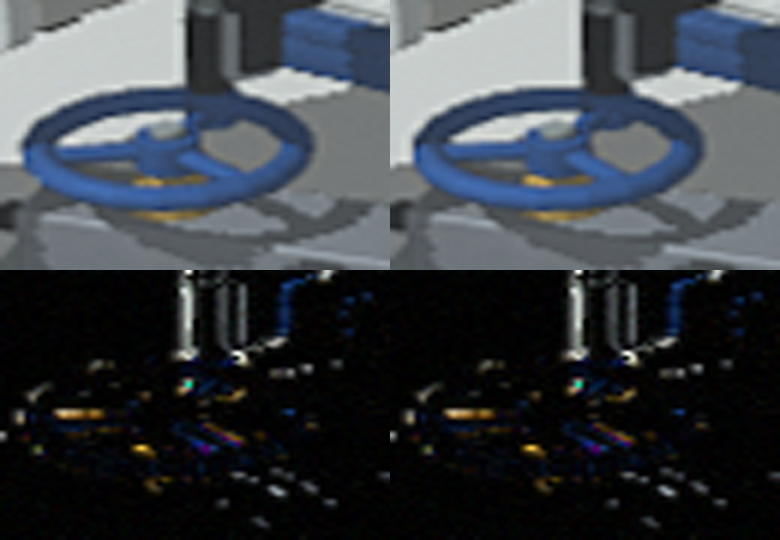

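Call:
{"method": "carry_out", "body": {
  "steps": "-0.005 0.015 0 0;0 0 0 0;0 0 0 0"
}}

```text
clock: 14.65
eef_pos: [0.5278, -0.0388, 0.0888]
orientation: [0.128, 0.992, 0.014, -0.008]
ft_force: [-0.1, -1.0, -1.8]
grip_width: 0.0165
```

```bash
cat > cmp.py <<'E'
from cell import *
from h import *
import sys
c=read_camera("scene");np.savez(sys.argv[1]+".npz",**{k:np.array(v) for k,v in c.items()})
def patch(i,x,y,w,h): return np.float32(cv2.cvtColor(i,cv2.COLOR_BGR2GRAY)[y:y+h,x:x+w])
s=dict(np.load("stop.npz"))["color"]
for f in ("end1",sys.argv[1]):
    e=dict(np.load(f+".npz"))["color"]
    o=[]
    for x,y,w,h in((262,246,14,9),(286,246,12,9),(287,215,14,20)):
        w0=np.eye(2,3,dtype=np.float32)
        try:
            r,W=cv2.findTransformECC(patch(s,x,y,w,h),patch(e,x,y,w,h),w0,cv2.MOTION_TRANSLATION,(3,200,1e-5),None,1)
            o.append((W[:,2].round(2).tolist(),round(r,3)))
        except cv2.error: o.append(None)
    print(f,o)
E
python3 arc.py 0.48957 -0.0561 2 1; python3 cmp.py end2
```

```text
pos [ 0.5278 -0.0388  0.0888] ft [-0.1 -1.  -1.8] ang 24.3 r 0.0419 jaw 0.01647400802595823
-0.004 0.009 0 0 -> end 26.0
end1 [([0.7099999785423279, 0.009999999776482582], 0.784), ([-0.5400000214576721, 0.23999999463558197], 0.847), ([0.7900000214576721, 0.019999999552965164], 0.992)]
end2 [([0.019999999552965164, 0.009999999776482582], 0.995), ([-0.15000000596046448, -0.05000000074505806], 0.971), ([-0.23000000417232513, -0.12999999523162842], 0.989)]
```

Run:
```python
from cell import *
from h import *
c=read_camera("scene");cv2.imwrite("pics/final.png",c["color"]);s=sense()
print(s["eef_pos"],s["ft_force"],abs(s["dq"]).max(),s["grip_width"])
```

```text
[ 0.52780633 -0.03886219  0.08878712] [-0.97135815 -0.63818787 -0.65570638] 0.0012546330686060776 0.016916956345283087
```

View pics/final.png

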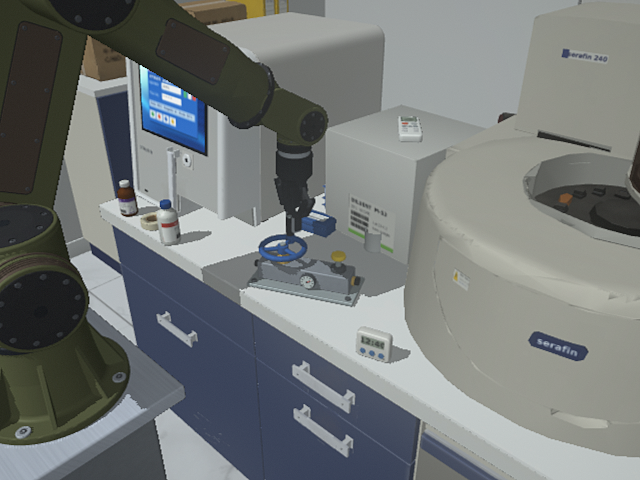

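The final picture shows the gripper on the grip at about (293,225). The bottle (168,222), box (318,222), beaker (372,240) and timer (375,344) are where they started, and the plunger (338,256) is up.

```bash
python3 -c "
from cell import *
print(hand_in())"
```

```text
the job is handed in; nothing more can be done
None
```

I did the job in the order asked and handed it in at about 15 s; no verdict came back.

- **Plunger:** I pressed it with closed fingertips about 10 mm until the force jumped from 6 to 33 N at its stop. The camera then showed the head back up at its starting height.
- **Closing the valve:** I took the grip with 40 N and turned it clockwise about 300° to the hard stop. The force peaked at 69 N for a moment, and a second gentle push of about 20 N confirmed the stop.
- **Backing off:** I turned it two full turns anticlockwise. The tool's angle on the fitted circle ended at 24.3°, against 23.4° while pressed on the stop. The wheel spokes match the picture taken at the stop to about half a degree.
- **Finish:** The gripper still holds the grip, with an opening of about 17 mm. The arm is at rest and the residual force is about 1 N. The bottle, beaker, box and timer look unmoved in the final picture.

**What disagreed:**
- The fingertips sat about 25 mm farther back than the tool description says, so I set the heights by camera and contact force.
- The grip slipped 2–3 mm along the pads at the stop, so I refitted the turning circle before the last moves.
- The tool ended tilted by about 2°.

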